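# Lock out the bench conveyor at its isolator

## Robot

A 7-joint arm with a two-finger parallel gripper is mounted at the origin on the work surface. World frame = base frame: x ahead of the robot, y to its left, z up, the work surface at z = 0. Lengths are in m, angles in rad, forces in N, time in s.
With the tool pointing down it reaches from about 0.425 to 1.025 m from the base axis. Payload 9.4 kg.
Tool frame: the origin (TCP) lies on the centre line of the jaws, within the pads' length; the fingertips stand 19 mm ahead of it and the grasp point (between the pads) is the TCP; z points along the fingers, y is the line along which they close (so a half turn about z gives the same grasp; the last joint's range is limited). The gripper opens to 85 mm and grips with 20 to 120 N. Pads are 22 mm wide; open, the fingers measure 114 mm over their backs; the gripper's body (76 mm by 85 mm) begins 54 mm behind the grasp point. The pads swing forward as they close: fully open they stand 13 mm farther back than shut.
Start: joints at [1.147, 0.599, -0.003, 1.599, 0.002, 0.943, -0.08], TCP at [0.246, -0.682, 0.25] pointing down, gripper open.
Joint ranges: [-2.57, 2.57], [-0.35, 1.97], [-1.29, 1.29], [0.11, 2.56], [-1.05, 4.19], [0.11, 1.86], [-2.63, 2.63]. Speed limits (rad/s): [2.22, 2.22, 3.01, 3.01, 3.14, 3.14, 3.14].

## Interface

Orientations are given as a unit quaternion [x, y, z, w].
In Python, from workcell import * gives the robot as it stands.
- The arm moves only by the tool apply_moves, never from a script. Its argument "deltas" is one flat list of numbers, 7 for each row, row after row: the shift along the tool's x, y, z in cm, then the turn, a rotation vector about the tool's x, y, z in degrees, then the opening, from 0 (shut) to 1 (fully open). In form: [tx, ty, tz, rx, ry, rz, grip, tx, ty, tz, rx, ry, rz, grip, ...]. A call has 1 to 8 rows; each row is the pose to reach, as a shift and turn from the pose commanded when the call began, along the tool's axes at that moment; what a row does not reach only later rows make up. A row lasts 1/8 s, in which the tool goes at most 62.5 mm and 10.7 degrees, less where a joint would pass 70% of its speed; a pose out of reach is approached as far as the arm can. A call with a gripper value outside its range is refused whole. The fingers move at their own pace and stop on an object; "grip_force" is the grip in N (left out, the last holds). Time passes only in rows, so rows that repeat a pose let the fingers close. It gives the time, the measured TCP pose, the force, the opening and the grip force at its end, in the units of the state.
- sense(): the state, without advancing time (a new reading comes with each control period).
- snapshot(name): name is "scene" or "top"; returns (picture, depth): 400x640x3 uint8, blue, green, red; 400x640 float32, m along the optical axis (not along the pixel's ray), 0 where there is no reading.
- camera_model(name): a dict with "fx", "fy", "cx", "cy" (pixels), "origin" and "attitude" of the camera in the world. Camera axes: x right, y down, z forward; pixel columns grow to the right and rows downward; lengths in m; the calibration is good to about 2 mm. A picture is of the moment at which its call begins. camera_model takes no time and is no camera call.
- finish_job(): hands the job in; it is judged then, once.
The state is a dict: "t": time; "joint_pos": joint angles; "qvel": joint speeds; "effort": joint torques, N m; "ee_pos": TCP position; "tcp_rot": TCP orientation; "force": force on the tool from outside, world axes, zero at the start; "wrist_torque": the same for the moment, N m; "width": opening from 0.0 (shut) to 1.0 (fully open); "finger_force": force on a finger pad.
Only numpy, scipy, OpenCV 4.12 (cv2) and the standard library are available. Lean on these libraries where they do the work, as an engineer would, in place of code of your own. Each camera call takes 0.05 s, during which the arm holds its last target. There are 200 camera calls.

## Task

The bench conveyor must be locked out before anyone reaches into it: stop it with the mushroom button, and only then swing its isolator handle from on to off until the hole in the handle's tongue comes over the hole in the hasp. Push the tapered barrel lock from the lock-out stand fully home through both holes, so that its nose draws them into line, and only when it is locked try the small start button to prove the machine dead. Leave the cups, jars and other things where they stand.

Things in the scene. Friction and masses are not known exactly. Their poses are not given: they have to be found in the camera images.
- isolator: rotary isolator bolted flat on the bench: grey box 200 x 170 mm, metal cover 75 mm above the bench. Origin on the bench right below the handle's pivot; the box reaches 95 mm to its -x side, 105 mm to its +x side and 85 mm (cover 88) to each y side of the pivot; z up. Its -x side, with the hasp, faces the robot
- handle (a joint): handle angle (rad). 0 = on, lever along the isolator's +y; grows anticlockwise seen from above; 1.571 = off, lever along the isolator's -x, its hole exactly over the hasp's. The stop lies slightly past that, at 1.602, where the holes are 4 mm out of line. Starts between 0 and 0.3. Stays where it is left: about 0.4 N m of friction (6 N at 70 mm from the pivot)
- pivot (a point): on the pivot axis at the top of the handle, 140 mm above the bench; fixed, axes as the isolator's. The black lever's grip is a bar 24 mm wide out to 92 mm from the pivot, from 106 to 140 mm above the bench, free below; within 28 mm of the pivot its root is 30 mm wide, over a 46 mm round hub. The lever has a white line along its top
- handle_hole (a point): centre of the 15 mm through hole in the flat steel tongue (36 mm wide, 6 mm thick, 105 to 111 mm above the bench) that runs on from the end of the handle's grip to 155 mm from the pivot. Point at the tongue's top face, 130 mm from the pivot. Turns with the handle: y axis points from the pivot along the lever, z up
- hasp_hole (a point): centre of the fixed 15 mm through hole in the hasp, a steel lug (6 mm plate, 50 mm wide, from 95 to 155 mm from the pivot on the isolator's -x side) that sticks out over the bench with nothing below. Point at its top face, 103 mm above the bench and 130 mm from the pivot; axes as the isolator's
- lock: barrel lock, about 0.22 kg: upright brass cylinder head 28 mm across, 40 mm tall; below it a steel shank 56 mm long, 13 mm across for 20 mm, then tapering over 36 mm to a 3 mm nose. Origin on its axis at the head's underside (shoulder), z up. Hangs in one of the stand's holes, shoulder on the stand's top; fully home in the hasp, the shoulder rests on the handle's tongue
- lock_top (a point): centre of the top of the lock's head, 40 mm above its shoulder
- stand: lock-out stand, fixed: folded steel bridge 140 mm (its x) x 56 mm (its y), top 75 mm above the bench, with two 15 mm holes at 40 mm to either side of its centre along its x. One holds the barrel lock, the other the quick-release pin. Origin on the bench under its centre
- station: push-button station of the conveyor, fixed: box 84 x 154 mm (x, y), top 56 mm above the bench, origin on the bench under its centre; the mushroom stop button is 38 mm to its -y side, the small start button 38 mm to its +y side
- stop (a joint): travel of the stop button (m): 0 = up, 0.006 = fully down; springs back, about 5 N fully down
- stop_top (a point): centre of the top of the stop button, a mushroom head 40 mm across, top 85 mm above the bench; moves with it; pressed straight down
- start (a joint): travel of the start button (m): 0 = up, 0.006 = fully down; springs back, about 5 N fully down
- start_top (a point): centre of the flat top of the start button, a plain cylinder 26 mm across, top 72 mm above the bench; moves with it; pressed straight down
- quick_pin: small steel quick-release pin: 8 mm shank 45 mm long, 24 mm disc head with a wire loop on top; stands in the other hole of the lock-out stand; origin under its disc head. Bystander, not the lock
- bowl_stack: stack of nested gold bowls, 93 mm across, 98 mm high; origin at the centre of its underside. Bystander
- cup_a: lidded white cup, 77 mm across, 51 mm high; origin at the centre of its underside. Bystander
- cup_b: another such lidded white cup. Bystander
- jar_a: small clear jar with copper lid, 40 mm across, 65 mm high; origin at the centre of its underside. Bystander
- jar_b: another such jar. Bystander
- jar_c: another such jar. Bystander
- wash_bottle: white plastic bottle with cap, 54 mm across, 140 mm high; origin at the centre of its underside. Bystander
Things that resemble listed ones, but are neither listed nor needed, are in the scene too. Leave any purple look-alike of the lock alone.

How it is judged:
On the way, in this order (a step that is already met when the one before it is completed fails the run):
1. the stop button is pressed while the handle is still at on (value of joint stop above 0.004 m and value of joint handle below 0.6 rad), for 0.1 s.
2. the handle is swung to off, its hole over the hasp's hole (within about 6 mm) (value of joint handle above 1.525 rad), for 0.2 s.
3. the barrel lock is fully home through both holes (z of lock in the frame of handle_hole between -0.004 and 0.004 m and horizontal distance between lock and hasp_hole below 0.004 m and horizontal distance between lock and handle_hole below 0.004 m and angle between lock's own z axis and vertical below 0.12 rad and value of joint handle above 1.54 rad), for 0.2 s.
4. the start button is tried with the lock home (all of step 3 and value of joint start above 0.004 m), for 0.1 s.
At the end, for the whole second after the job is handed in: The lock sits upright (within 7 degrees) and at rest through both holes, its shoulder within 4 mm of the tongue's top and its axis within 4 mm of both hole centres, the handle at off (above 1.54 rad); both buttons are up again, and the bystanders are within 30 mm of where they stood and upright (all of step 3 and value of joint each of start, stop below 0.002 m and linear speed of lock below 0.02 m/s); the robot touches nothing.
It fails at once if the start button is pressed when the lock is not home (value of joint start above 0.003 m and not (z of lock in the frame of handle_hole between -0.004 and 0.004 m and horizontal distance between lock and hasp_hole below 0.004 m and horizontal distance between lock and handle_hole below 0.004 m and angle between lock's own z axis and vertical below 0.12 rad and value of joint handle above 1.54 rad)).
It fails at once if a bystander is pushed more than 30 mm or tipped over (distance of any of quick_pin, bowl_stack, cup_a, cup_b, jar_a, jar_b, jar_c, wash_bottle from where it was at the start of the episode above 0.03 m or angle between any of quick_pin, bowl_stack, cup_a, cup_b, jar_a, jar_b, jar_c, wash_bottle's own z axis and vertical above 0.5 rad).
It also fails if it takes over 69 s, if anything falls off the work surface, if the arm or the gripper's body presses on something with over 40 N, if the wrist force passes 120 N, or if a joint passes its speed limit or range.

## Working session

There is one attempt and no reset: what is moved stays moved. The work goes in short steps, Python scripts to look and compute and a tool call to move; the robot and the scene stay as the last step left them, time stands still between calls to the robot, and variables do not carry over. Pictures are saved under pics/ and viewed, at most 10 in all, crops included, and the job is handed in when it is done.

Besides the shell and the picture viewer there is one more tool, called after ">>>" as name(argument=value, ...), one argument or row to a line, values as JSON. apply_moves: Moves the arm, as the interface text tells. Its arguments: {"type":"object","properties":{"deltas":{"type":"array","items":{"type":"number"}},"grip_force":{"type":"number"}},"required":["deltas"]}

```bash
ls; mkdir -p pics; python3 - <<'E'
from workcell import *
import cv2,numpy as np
s=sense();print(s)
for n in("scene","top"):
    p,d=snapshot(n);cv2.imwrite(f"pics/{n}0.png",p);np.save(f"{n}0.npy",d);print(n,camera_model(n))
E
```

```text
pics
{'t': 0.0, 'joint_pos': array([ 1.14730958,  0.6000869 , -0.00252775,  1.60014595,  0.00179691,
        0.94287376, -0.07982697]), 'qvel': array([-2.61264459e-04, -1.62748888e-04, -4.10991420e-04,  1.51013014e-03,
        9.12379239e-06,  1.13379066e-03, -4.39955004e-04]), 'effort': array([-2.70307974e-04, -7.76447868e+01,  1.56469066e+00, -2.58008838e+01,
        1.23036848e-02,  9.01778141e-03, -4.06407196e-06]), 'ee_pos': array([ 0.24623966, -0.68143254,  0.24943902]), 'tcp_rot': array([ 9.85003251e-01,  1.72534126e-01, -2.01517017e-04, -7.28612581e-04]), 'force': array([-0.19459006,  0.92756442,  0.41716795]), 'wrist_torque': array([ 0.01473173, -0.01707032,  0.00179298]), 'finger_force': 0.0, 'width': 1.0015208653644911}
scene {'fx': 380.0470939863359, 'fy': 380.0470939863359, 'cx': 320.60005594392175, 'cy': 200.36633313912162, 'origin': array([ 1.20119616, -0.3041841 ,  0.7931985 ]), 'attitude': array([ 0.79405391,  0.45876567, -0.19447564, -0.34812595])}
top {'fx': 380.6931518050375, 'fy': 380.6931518050375, 'cx': 318.59722588523687, 'cy': 199.9474590662212, 'origin': array([0.49088889, 0.07387901, 1.11566895]), 'attitude': array([ 0.71142342, -0.70153774,  0.03135265, -0.02717589])}
```

View pics/scene0.png

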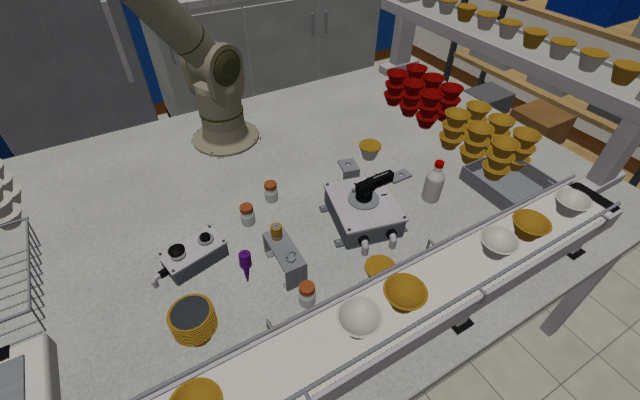

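View pics/top0.png

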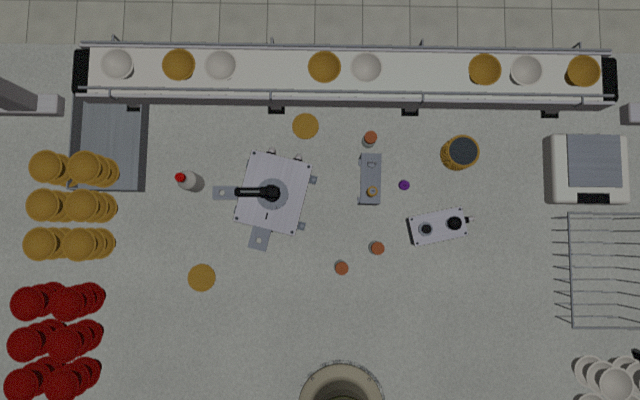

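The scene picture shows the station (178,252), stand (285,255) with the brass lock at (277,230), purple decoy (245,262), and isolator (363,205). In the top picture the isolator pivot is at (270,193), the lever points left, hasp (260,240), lock (371,191), stop (454,223) and start (426,229).

```bash
python3 - <<'E'
import cv2
t=cv2.imread("pics/top0.png");s=cv2.imread("pics/scene0.png")
up=lambda a:cv2.resize(a,None,fx=4,fy=4,interpolation=cv2.INTER_CUBIC)
a=up(t[140:260,200:320]);b=up(t[140:250,350:480])
import numpy as np
cv2.imwrite("pics/t1.png",up(t[145:255,205:325])) # placeholder for isolator 
cv2.imwrite("pics/t2.png",up(t[140:255,345:480]))
cv2.imwrite("pics/s1.png",up(s[150:285,260:420]))
cv2.imwrite("pics/s2.png",up(s[215:295,150:310]))
E
```

```text
(no output)
```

View pics/t1.png

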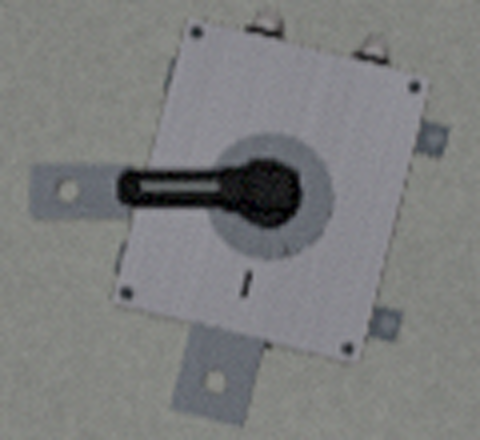

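View pics/t2.png

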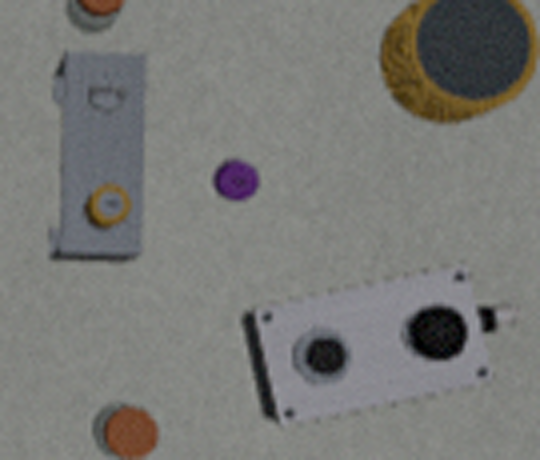

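View pics/s2.png

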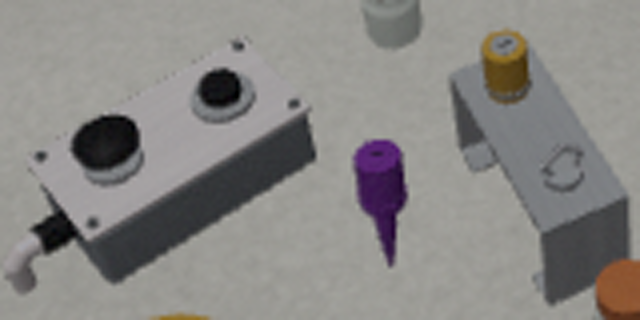

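View pics/s1.png

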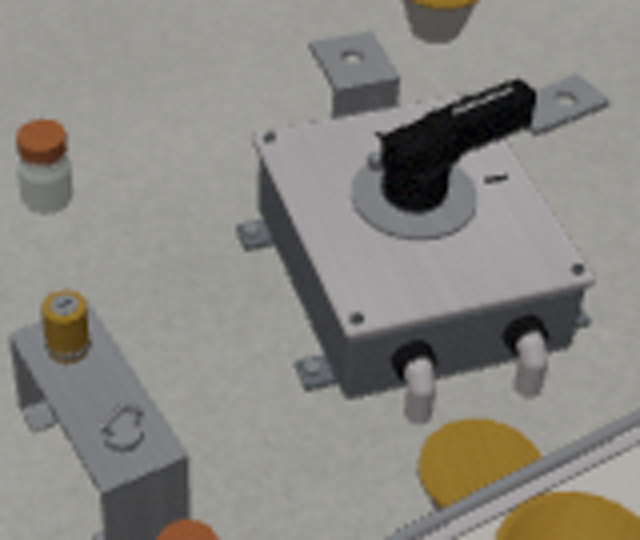

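t1: tongue hole (69,191), hasp hole (216,380), cover screws (196,33),(414,87),(347,348),(126,293). t2: lock top (110,205), stop (438,333), start (325,355). s2: stop (107,138), start (220,86), lock top (505,44). s1: hasp hole (352,58), tongue hole (566,99), screws (268,137),(577,269),(357,318).

```bash
cat > h.py <<'E'
import numpy as np
from scipy.spatial.transform import Rotation as R
from workcell import *
C={n:camera_model(n) for n in("scene","top")}
def ray(n,u,v):
    c=C[n];d=R.from_quat(c["attitude"]).apply([(u-c["cx"])/c["fx"],(v-c["cy"])/c["fy"],1])
    return np.array(c["origin"]),d/np.linalg.norm(d)
def plane(n,u,v,z):
    o,d=ray(n,u,v);return o+d*(z-o[2])/d[2]
def tri(a,b):
    (o1,d1),(o2,d2)=ray("top",*a),ray("scene",*b)
    t=np.linalg.lstsq(np.c_[d1,-d2],o2-o1,rcond=None)[0]
    p,q=o1+t[0]*d1,o2+t[1]*d2
    return (p+q)/2,np.linalg.norm(p-q)
def cr(x,y,o,f=4):return (o[0]+(x+.5)/f-.5,o[1]+(y+.5)/f-.5)
def tool(dw,s=None):
    """world shift (m) -> tool cm"""
    s=s or sense();return np.round(R.from_quat(s["tcp_rot"]).inv().apply(dw)*100,2)
E
python3 - <<'E'
from h import *
T1,T2,S1,S2=(205,145),(345,140),(260,150),(150,215)
P={"hasp":(cr(216,380,T1),cr(352,58,S1),.103),"hh":(cr(69,191,T1),cr(566,99,S1),.111),"lock":(cr(110,205,T2),cr(505,44,S2),.115),
"stop":(cr(438,333,T2),cr(107,138,S2),.085),"start":(cr(325,355,T2),cr(220,86,S2),.072),
"scrA":(cr(196,33,T1),cr(577,269,S1),.075),"scrB":(cr(414,87,T1),cr(357,318,S1),.075),"scrC":(cr(347,348,T1),cr(268,137,S1),.075)}
for k,(a,b,z) in P.items():
    p,e=tri(a,b);print(k,p.round(4),round(e,4),"top@z",plane("top",*a,z).round(4)[:2],"scene@z",plane("scene",*b,z).round(4)[:2])
print("D",plane("top",*cr(126,293,T1),.075))
print(R.from_quat(sense()["tcp_rot"]).as_matrix().round(3))
E
```

```text
hasp [0.4672 0.2255 0.1016] 0.0007 top@z [0.4675 0.2256] scene@z [0.4686 0.224 ]
hh [0.5911 0.3255 0.1098] 0.0006 top@z [0.5908 0.3249] scene@z [0.5922 0.3247]
lock [ 0.6002 -0.0724  0.1148] 0.0007 top@z [ 0.6001 -0.0727] scene@z [ 0.6006 -0.0722]
stop [ 0.5197 -0.3015  0.0785] 0.001 top@z [ 0.5194 -0.2997] scene@z [ 0.5262 -0.3011]
start [ 0.5035 -0.2279  0.0685] 0.0006 top@z [ 0.5036 -0.2266] scene@z [ 0.5067 -0.2285]
scrA [0.7051 0.2496 0.076 ] 0.0005 top@z [0.7055 0.25  ] scene@z [0.7043 0.2502]
scrB [0.6697 0.0984 0.076 ] 0.0003 top@z [0.6699 0.0985] scene@z [0.6689 0.0988]
scrC [0.4893 0.1405 0.0765] 0.0015 top@z [0.4897 0.1413] scene@z [0.4875 0.1408]
D [0.52500215 0.29265898 0.075     ]
[[ 0.94   0.34  -0.001]
 [ 0.34  -0.94   0.001]
 [-0.    -0.001 -1.   ]]
```

Positions agree within about 2 mm: pivot ≈ (.594,.196), isolator yaw −13.1°, handle ≈ 0.25 rad. Next is the stop button.

>>> apply_moves(
  deltas=[38.7, -26.6, 0, 0, 0, 0, 0, 38.7, -26.6, 0, 0, 0, 0, 0, 38.7, -26.6, 0, 0, 0, 0, 0, 38.7, -26.6, 0, 0, 0, 0, 0, 38.7, -26.6, 10, 0, 0, 0, 0, 38.7, -26.6, 10, 0, 0, 0, 0, 38.7, -26.6, 10, 0, 0, 0, 0, 38.7, -26.6, 10, 0, 0, 0, 0],
)

```text
t: 1.1
ee_pos: [0.5209, -0.298, 0.1492]
tcp_rot: [0.985, 0.173, -0.0, -0.0]
force: [0.8, -0.7, 0.1]
width: -0.002
finger_force: 0.0
```

>>> apply_moves(
  deltas=[0, 0, 0, 0, 0, 0, 0, 0, 0, 0, 0, 0, 0, 0],
)

```text
t: 1.35
ee_pos: [0.5197, -0.3004, 0.15]
tcp_rot: [0.985, 0.173, -0.0, 0.0]
force: [-0.5, -1.4, 0.9]
width: 0.001
finger_force: 0.0
```

>>> apply_moves(
  deltas=[0, 0, 4.4, 0, 0, 0, 0, 0, 0, 4.9, 0, 0, 0, 0, 0, 0, 5.3, 0, 0, 0, 0, 0, 0, 5.3, 0, 0, 0, 0, 0, 0, 5.3, 0, 0, 0, 0, 0, 0, 5.3, 0, 0, 0, 0],
)

```text
t: 2.1
ee_pos: [0.52, -0.3008, 0.0982]
tcp_rot: [0.985, 0.172, 0.0, 0.001]
force: [-2.1, -1.9, 5.4]
width: 0.001
finger_force: 2.3
```

>>> apply_moves(
  deltas=[0, 0, 0.1, 0, 0, 0, 0, 0, 0, 0.1, 0, 0, 0, 0, 0, 0, -6, 0, 0, 0, 0, 0, 0, -12.2, 0, 0, 0, 0, 26.1, -50.8, -12.2, 0, 0, -71.4, 0.7, 26.1, -50.8, -12.2, 0, 0, -71.4, 0.7, 26.1, -50.8, -12.2, 0, 0, -71.4, 0.7, 26.1, -50.8, -12.2, 0, 0, -71.4, 0.7],
)

```text
t: 3.1
ee_pos: [0.5524, -0.0497, 0.2197]
tcp_rot: [0.852, 0.524, 0.001, 0.0]
force: [-0.2, -0.1, -0.6]
width: 0.698
finger_force: 0.0
```

>>> apply_moves(
  deltas=[0, 0, 0, 0, 0, 0, 0.7],
)

```text
t: 3.22
ee_pos: [0.5528, -0.046, 0.2196]
tcp_rot: [0.851, 0.526, 0.001, -0.001]
force: [-0.1, -0.8, -0.2]
width: 0.704
finger_force: 0.0
```

```bash
python3 - <<'E'
from h import *
s=sense();print(s["ee_pos"],s["tcp_rot"],s["joint_pos"].round(2))
g=np.array([.5924,.266,.22]);print(tool(g-s["ee_pos"],s))
y=R.from_quat(s["tcp_rot"]).apply([0,1,0]);print("rz",np.degrees(np.arctan2(y[1],y[0]))-1.3)
E
```

```text
[ 0.55281387 -0.04599489  0.21960342] [ 0.85060782  0.52579784  0.00148757 -0.00087108] [ 0.15  0.44 -0.24  2.01  0.15  0.7  -0.64]
[ 29.68 -10.41   0.06]
rz -27.85596438642084
```

>>> apply_moves(
  deltas=[29.7, -10.4, 0, 0, 0, -27.9, 0.7, 29.7, -10.4, 0, 0, 0, -27.9, 0.7, 29.7, -10.4, 0, 0, 0, -27.9, 0.7, 29.7, -10.4, 0, 0, 0, -27.9, 0.7, 29.7, -10.4, 0, 0, 0, -27.9, 0.7, 29.7, -10.4, 0, 0, 0, -27.9, 0.7, 29.7, -10.4, 2, 0, 0, -27.9, 0.7, 29.7, -10.4, 4, 0, 0, -27.9, 0.7],
)

```text
t: 4.22
ee_pos: [0.5954, 0.2582, 0.1788]
tcp_rot: [0.703, 0.711, 0.0, 0.0]
force: [0.4, 0.7, 0.1]
width: 0.702
finger_force: 0.0
```

```bash
python3 - <<'E'
from h import *
import cv2
p,d=snapshot("top");q,e=snapshot("scene")
cv2.imwrite("pics/p3.png",np.hstack([cv2.resize(p[130:260,200:320],None,fx=3,fy=3),cv2.resize(q[130:260,310:440],None,fx=3,fy=3)]))
s=sense();print(s["ee_pos"],s["tcp_rot"])
g=np.array([.5924,.266,.125]);print(tool(g-s["ee_pos"],s))
y=R.from_quat(s["tcp_rot"]).apply([0,1,0]);print("rz",np.degrees(np.arctan2(y[1],y[0]))-1.3)
E
```

```text
[0.59424993 0.25747568 0.17716332] [ 7.03221688e-01  7.10968092e-01 -1.87328041e-03 -3.46693248e-04]
[ 0.87 -0.16  5.22]
rz -0.6725097817008756
```

>>> apply_moves(
  deltas=[0.9, -0.2, 3, 0, 0, -0.7, 0.7, 0.9, -0.2, 5.2, 0, 0, -0.7, 0.7, 0.9, -0.2, 5.2, 0, 0, -0.7, 0.7, 0.9, -0.2, 5.2, 0, 0, -0.7, 0.2, 0.9, -0.2, 5.2, 0, 0, -0.7, 0.1, 0.9, -0.2, 5.2, 0, 0, -0.7, 0.1, 0.9, -0.2, 5.2, 0, 0, -0.7, 0.1],
  grip_force=40,
)

```text
t: 5.2
ee_pos: [0.5927, 0.2685, 0.1287]
tcp_rot: [0.699, 0.715, 0.0, 0.0]
force: [-3.2, -1.0, 6.9]
width: 0.278
finger_force: 38.8
```

```bash
cat > sw.py <<'E'
from h import *
s=sense();p=s["ee_pos"];print(p,s["width"],s["force"],s["joint_pos"].round(2))
A=R.from_quat(s["tcp_rot"]);x=A.apply([1,0,0]);print("yaw x",np.degrees(np.arctan2(x[1],x[0])))
pv=np.array([.5941,.1959,p[2]]);v=p-pv;print("r",np.hypot(*v[:2]),"ang",np.degrees(np.arctan2(v[1],v[0])))
import sys
for a in map(float,sys.argv[1:]):
    w=R.from_euler("z",a,degrees=True).apply(v)+pv-p
    print(a,(A.inv().apply(w)*100).round(2),-a)
E
python3 sw.py 9.5 19 28.5 38 47.5 57 66.5 75.5
```

```text
[0.59267594 0.26854296 0.12870259] 0.2780414254169091 [-3.22466993 -0.9678702   6.86354236] [-0.31  0.67 -0.31  1.86  0.32  0.66 -0.79]
yaw x 91.35428164703313
r 0.07265691471126141 ang 91.12305824160295
9.5 [-0.09 -1.2  -0.  ] -9.5
19.0 [-0.39 -2.37 -0.  ] -19.0
28.5 [-0.87 -3.47 -0.  ] -28.5
38.0 [-1.52 -4.48 -0.  ] -38.0
47.5 [-2.34 -5.37 -0.  ] -47.5
57.0 [-3.28 -6.11 -0.  ] -57.0
66.5 [-4.34 -6.68 -0.01] -66.5
75.5 [-5.42 -7.06 -0.01] -75.5
```

>>> apply_moves(
  deltas=[-0.1, -1.2, -0.3, 0, 0, -9.5, 0.1, -0.4, -2.4, -0.3, 0, 0, -19, 0.1, -0.9, -3.5, -0.3, 0, 0, -28.5, 0.1, -1.5, -4.5, -0.3, 0, 0, -38, 0.1, -2.3, -5.4, -0.3, 0, 0, -47.5, 0.1, -3.3, -6.1, -0.3, 0, 0, -57, 0.1, -4.3, -6.7, -0.3, 0, 0, -66.5, 0.1, -5.4, -7.1, -0.3, 0, 0, -75.5, 0.1],
)

```text
t: 6.2
ee_pos: [0.5225, 0.2133, 0.129]
tcp_rot: [0.111, 0.994, 0.001, -0.001]
force: [4.8, 8.4, -31.0]
width: 0.27
finger_force: 40.4
```

>>> apply_moves(
  deltas=[0, 0, 0, 0, 0, 0, 0.1, 0, 0, 0, 0, 0, 0, 0.1],
)

```text
t: 6.45
ee_pos: [0.5223, 0.2125, 0.129]
tcp_rot: [0.113, 0.994, -0.0, -0.001]
force: [0.9, 3.8, -24.1]
width: 0.277
finger_force: 41.3
```

```bash
python3 sw.py 1 2
```

```text
[0.52226529 0.21248225 0.12902833] 0.2773405901602234 [  0.88120187   3.84972254 -24.07431303] [-0.04  0.66 -0.67  2.04  0.66  0.67  0.2 ]
yaw x 167.03718906013995
r 0.07372378034988468 ang 167.0015919275936
1.0 [-0.   -0.13  0.  ] -1.0
2.0 [-0.   -0.26  0.  ] -2.0
```

>>> apply_moves(
  deltas=[0, 0, 0, 0, 0, 0, 0.6, 0, 0, 0, 0, 0, 0, 0.6, 0, 0, 0, 0, 0, 0, 0.6, 0, 0, -6, 0, 0, 0, 0.6, 0, 0, -10, 0, 0, 0, 0.6, -14, -26, -10, 0, 0, 0, 0.6, -14, -26, -10, 0, 0, 0, 0.6, -14, -26, -10, 0, 0, 0, 0.6],
)

```text
t: 7.45
ee_pos: [0.573, 0.03, 0.2311]
tcp_rot: [0.114, 0.994, -0.0, 0.001]
force: [0.1, -0.3, -0.5]
width: 0.598
finger_force: 0.0
```

>>> apply_moves(
  deltas=[-6.2, -11.5, 0, 0, 0, 0, 0.6, -6.2, -11.5, 0, 0, 0, 0, 0.6, -6.2, -11.5, 0, 0, 0, 0, 0.6],
)

```text
t: 7.82
ee_pos: [0.6073, -0.1004, 0.2298]
tcp_rot: [0.118, 0.993, -0.001, -0.0]
force: [-0.8, 0.5, 0.0]
width: 0.596
finger_force: 0.0
```

```bash
python3 - <<'E'
from h import *
import cv2
p,d=snapshot("top");cv2.imwrite("pics/t4.png",cv2.resize(p[145:255,205:325],None,fx=5,fy=5,interpolation=cv2.INTER_CUBIC))
s=sense();print(s["ee_pos"],s["tcp_rot"],s["joint_pos"].round(2))
g=np.array([.6003,-.0725,.1]);print(tool(g-s["ee_pos"],s))
E
```

```text
[ 0.60709196 -0.09785871  0.23006654] [ 1.16493545e-01  9.93191338e-01 -4.68478516e-04  1.55990398e-05] [ 0.58  0.6  -0.78  1.85  0.53  0.92  0.89]
[ 1.25  2.32 13.  ]
```

View pics/t4.png

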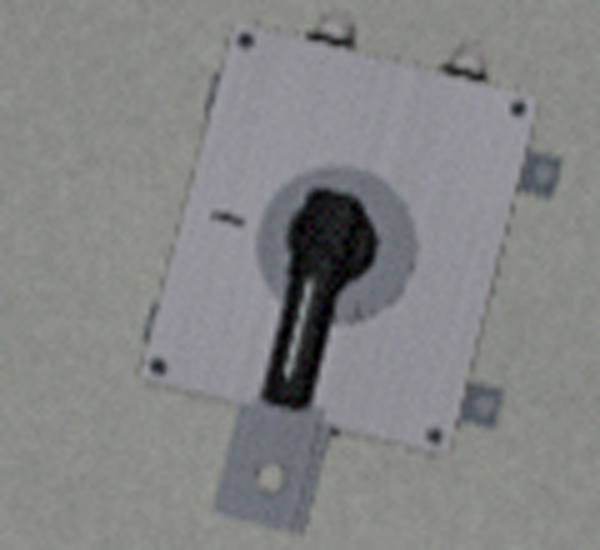

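The handle is at off: the hole shows bench through it at (270,477), over the hasp's. Grasping the lock next.

>>> apply_moves(
  deltas=[1.2, 2.3, 5, 0, 0, 0, 0.6, 1.2, 2.3, 9, 0, 0, 0, 0.6, 1.2, 2.3, 11, 0, 0, 0, 0.6, 1.2, 2.3, 12.9, 0, 0, 0, 0.6, 1.2, 2.3, 12.9, 0, 0, 0, 0.6],
)

```text
t: 8.5
ee_pos: [0.6001, -0.0688, 0.1007]
tcp_rot: [0.114, 0.994, -0.0, -0.001]
force: [-0.1, 0.1, 1.3]
width: 0.599
finger_force: 0.0
```

```bash
python3 - <<'E'
from h import *
s=sense();print(s["ee_pos"],s["force"]);print(tool(np.array([.6003,-.0725,.1])-s["ee_pos"],s))
print(plane("top",258.6,240,.111))
E
```

```text
[ 0.60013487 -0.06883004  0.10068913] [-0.14118286  0.13126819  1.29530076]
[-0.1  -0.35  0.07]
[0.46666578 0.22440195 0.111     ]
```

>>> apply_moves(
  deltas=[0, -0.3, 0, 0, 0, 0, 0.6, 0, -0.3, 0, 0, 0, 0, 0.2, 0, -0.3, 0, 0, 0, 0, 0.1, 0, -0.3, 0, 0, 0, 0, 0.1, 0, -0.3, 0, 0, 0, 0, 0.1],
  grip_force=60,
)

```text
t: 9.12
ee_pos: [0.6001, -0.0724, 0.1024]
tcp_rot: [0.114, 0.993, -0.0, 0.001]
force: [-0.8, -0.3, 5.8]
width: 0.31
finger_force: 58.6
```

>>> apply_moves(
  deltas=[0, 0, -4, 0, 0, 0, 0.1, 0, 0, -8, 0, 0, 0, 0.1, 0, 0, -12, 0, 0, 0, 0.1, 0, 0, -12, 0, 0, 0, 0.1],
)

```text
t: 9.62
ee_pos: [0.601, -0.0719, 0.2244]
tcp_rot: [0.114, 0.993, 0.0, 0.003]
force: [-0.2, 0.9, -2.6]
width: 0.308
finger_force: 65.5
```

```bash
python3 - <<'E'
from h import *
import cv2
p,d=snapshot("top");q,e=snapshot("scene")
cv2.imwrite("pics/t5.png",cv2.resize(q[130:280,200:360],None,fx=4,fy=4,interpolation=cv2.INTER_CUBIC))
s=sense();print(s["ee_pos"],s["tcp_rot"],s["width"],s["force"])
for g in([.4669,.2251,.20],):print(tool(np.array(g)-s["ee_pos"],s))
x=R.from_quat(s["tcp_rot"]).apply([1,0,0]);print(np.degrees(np.arctan2(x[1],x[0])))
E
```

```text
[ 0.59921257 -0.07251136  0.22110983] [ 1.13988543e-01  9.93482004e-01 -3.46466559e-04  6.19188164e-06] 0.30372181344421156 [-0.52449224 -0.27311019 -2.78296767]
[19.63 25.99  2.09]
166.90942258897167
```

View pics/t5.png

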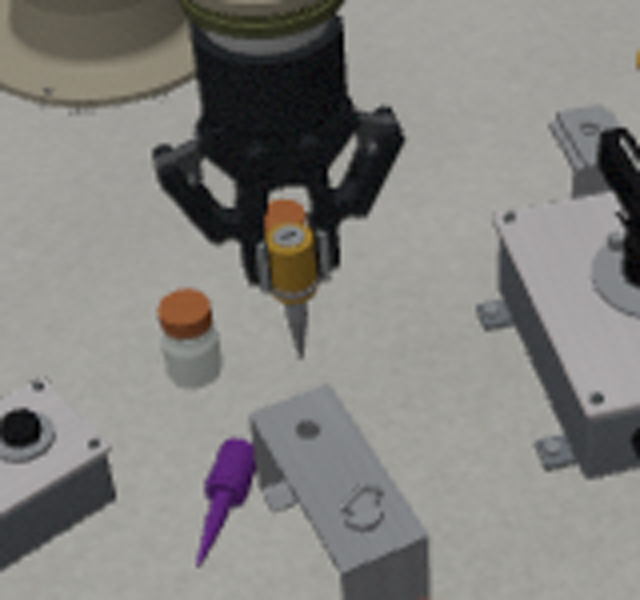

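```bash
python3 - <<'E'
from h import *
c=C["scene"];p=np.array([.5995,-.0724,.221])
for dz in(.0126,-.083):
    q=R.from_quat(c["attitude"]).inv().apply(p+[0,0,dz]-c["origin"]);u=c["fx"]*q[0]/q[2]+c["cx"];v=c["fy"]*q[1]/q[2]+c["cy"]
    print((u-200)*4+1.5,(v-130)*4+1.5)
print(p, [plane("scene",200+(a+.5)/4-.5,130+(b+.5)/4-.5,p[2]+dz).round(4) for a,b,dz in((290,235,.0126),(301,358,-.083))])
E
```

```text
288.91402156228605 236.79152343596581
301.1739215986597 356.67458102554735
[ 0.5995 -0.0724  0.221 ] [array([ 0.5984, -0.0712,  0.2336]), array([ 0.6005, -0.073 ,  0.138 ])]
```

>>> apply_moves(
  deltas=[19.6, 26, 0, 0, 0, 0, 0.1, 19.6, 26, 0, 0, 0, 0, 0.1, 19.6, 26, 0, 0, 0, 0, 0.1, 19.6, 26, 0, 0, 0, 0, 0.1, 19.6, 26, 0, 0, 0, 0, 0.1, 19.6, 26, 0, 0, 0, 0, 0.1, 19.6, 26, 0, 0, 0, 0, 0.1],
)

```text
t: 10.6
ee_pos: [0.4667, 0.2258, 0.2203]
tcp_rot: [0.113, 0.994, -0.001, -0.001]
force: [0.5, -0.4, -2.9]
width: 0.305
finger_force: 65.5
```

>>> apply_moves(
  deltas=[0, 0, 0, 0, 0, 0, 0.1, 0, 0, 0, 0, 0, 0, 0.1],
)

```text
t: 10.85
ee_pos: [0.4681, 0.2238, 0.2208]
tcp_rot: [0.115, 0.993, -0.0, -0.0]
force: [1.5, -0.8, -2.4]
width: 0.311
finger_force: 65.5
```

```bash
python3 - <<'E'
from h import *
import cv2
q,e=snapshot("scene")
cv2.imwrite("pics/t6.png",cv2.resize(q[100:210,290:420],None,fx=5,fy=5,interpolation=cv2.INTER_CUBIC))
s=sense();print(s["ee_pos"],s["tcp_rot"],s["width"],s["force"])
print(tool(np.array([.4672,.2252,.20])-s["ee_pos"],s))
E
```

```text
[0.46807438 0.22408415 0.22096559] [ 1.14949755e-01  9.93371247e-01 -3.06586503e-04 -1.56794502e-04] 0.3076958764489726 [ 0.60047679 -0.65751372 -1.30634319]
[0.11 0.09 2.1 ]
```

>>> apply_moves(
  deltas=[0.1, 0.1, 1.5, 0, 0, 0, 0.1, 0.1, 0.1, 3, 0, 0, 0, 0.1, 0.1, 0.1, 4, 0, 0, 0, 0.1, 0.1, 0.1, 5, 0, 0, 0, 0.1, 0.1, 0.1, 5.5, 0, 0, 0, 0.1, 0.1, 0.1, 5.5, 0, 0, 0, 0.1],
)

```text
t: 11.65
ee_pos: [0.4665, 0.2268, 0.1659]
tcp_rot: [0.114, 0.994, -0.0, -0.0]
force: [0.0, 0.2, -2.4]
width: 0.309
finger_force: 65.5
```

>>> apply_moves(
  deltas=[0, 0, 0.5, 0, 0, 0, 0.1, 0, 0, 1, 0, 0, 0, 0.1, 0, 0, 1.4, 0, 0, 0, 0.1, 0, 0, 1.8, 0, 0, 0, 0.1, 0, 0, 2.1, 0, 0, 0, 0.1, 0, 0, 2.1, 0, 0, 0, 0.1],
)

```text
t: 12.4
ee_pos: [0.4664, 0.2267, 0.1448]
tcp_rot: [0.114, 0.994, -0.0, -0.0]
force: [-3.4, -1.8, -4.3]
width: 0.309
finger_force: 65.5
```

>>> apply_moves(
  deltas=[0, 0, 0.3, 0, 0, 0, 0.1, 0, 0, 0.6, 0, 0, 0, 0.1, 0, 0, 0.8, 0, 0, 0, 0.1, 0, 0, 0.8, 0, 0, 0, 0.1],
)

```text
t: 12.9
ee_pos: [0.4666, 0.2275, 0.1383]
tcp_rot: [0.114, 0.994, 0.0, 0.001]
force: [-8.5, -3.3, 12.8]
width: 0.308
finger_force: 67.4
```

>>> apply_moves(
  deltas=[0, 0, 0, 0, 0, 0, 0.6, 0, 0, 0, 0, 0, 0, 0.6, 0, 0, 0, 0, 0, 0, 0.6, 0, 0, -4, 0, 0, 0, 0.6, 0, 0, -9, 0, 0, 0, 0.6, -14, -26, -9, 0, 0, 0, 0, -14, -26, -9, 0, 0, 0, 0, -14, -26, -9, 0, 0, 0, 0],
)

```text
t: 13.9
ee_pos: [0.5167, 0.0441, 0.2276]
tcp_rot: [0.114, 0.994, 0.0, 0.001]
force: [1.2, 0.6, 0.4]
width: 0.002
finger_force: 0.0
```

```bash
python3 - <<'E'
from h import *
import cv2
p,d=snapshot("top");q,e=snapshot("scene")
cv2.imwrite("pics/t7.png",np.hstack([cv2.resize(a,(400,400),interpolation=cv2.INTER_CUBIC) for a in(p[180:260,220:300],q[145:225,320:400])]))
s=sense();print(s["ee_pos"],s["force"])
for g in([.5036,-.2266,.225],):print(tool(np.array(g)-s["ee_pos"],s))
E
```

```text
[0.51740999 0.0380265  0.22635175] [-0.38106283  0.44956613  0.00071807]
[ -4.91 -26.04   0.22]
```

View pics/t7.png

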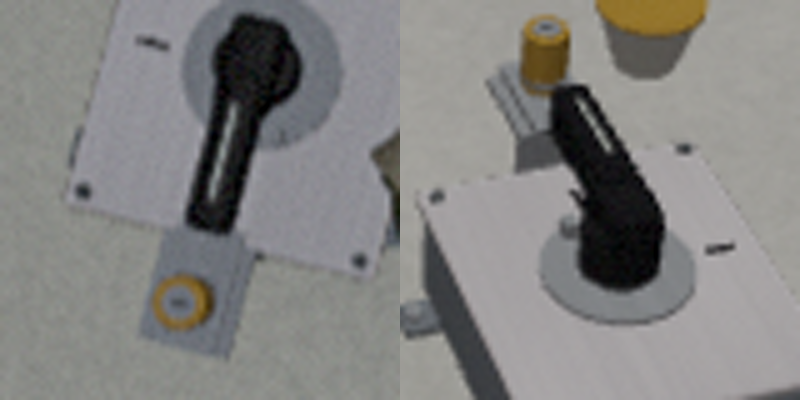

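The lock sits upright on the tongue (top view (181,303), side view (546,24)). I'll check its height before trying start.

```bash
python3 - <<'E'
from h import *
print(tri(cr(181,303,(220,180),5),cr(146,24,(320,145),5)))
E
```

```text
(array([0.46724792, 0.22502173, 0.15493196]), np.float64(0.00046205200764968087))
```

>>> apply_moves(
  deltas=[-4.9, -26, 0, 0, 0, 0, 0, -4.9, -26, 0, 0, 0, 0, 0, -4.9, -26, 0, 0, 0, 0, 0, -4.9, -26, 0, 0, 0, 0, 0, -4.9, -26, 0, 0, 0, 0, 0, -4.9, -26, 5, 0, 0, 0, 0, -4.9, -26, 9, 0, 0, 0, 0, -4.9, -26, 9, 0, 0, 0, 0],
)

```text
t: 15.0
ee_pos: [0.5041, -0.2169, 0.1354]
tcp_rot: [0.113, 0.994, 0.001, -0.002]
force: [-0.4, 0.6, -0.0]
width: -0.003
finger_force: 0.0
```

```bash
python3 - <<'E'
from h import *
s=sense();print(s["ee_pos"],s["force"]);print(tool(np.array([.5036,-.2266,.091])-s["ee_pos"],s))
E
```

```text
[ 0.50405411 -0.21686894  0.13536042] [-0.391105    0.64599975 -0.01555021]
[-0.19 -0.96  4.43]
```

```bash
python3 - <<'E'
from h import *
p,d=snapshot("top");d0=np.load("top0.npy")
u,v=[int(round(x)) for x in cr(181,303,(220,180),5)];print(u,v)
z=lambda D,u,v:np.round(1.1157-D[v-1:v+2,u-1:u+2],4)
print("lock now",z(d,u,v));print("tongue",z(d,263,232),z(d,258,231))
u,v=[int(round(x)) for x in cr(110,205,(345,140))];print("lock0",z(d0,u,v),"stand",z(d0,u,v-13))
E
```

```text
256 240
lock now [[0.1579 0.1563 0.1577]
 [0.1578 0.1567 0.1573]
 [0.1573 0.159  0.1587]]
tongue [[0.1144 0.1163 0.1129]
 [0.1145 0.1129 0.1147]
 [0.115  0.1122 0.1141]] [[0.1163 0.1192 0.1159]
 [0.114  0.1138 0.1143]
 [0.1182 0.1098 0.1168]]
lock0 [[0.1095 0.1101 0.1112]
 [0.1078 0.1114 0.1097]
 [0.11   0.1103 0.1102]] stand [[0.0633 0.0665 0.0625]
 [0.0654 0.0667 0.0651]
 [0.0648 0.0637 0.0685]]
```

```bash
python3 - <<'E'
from h import *
p,d=snapshot("top");d0=np.load("top0.npy");c=C["top"];M=R.from_quat(c["attitude"])
def z(D,u,v,w=2):
    U,V=np.meshgrid(np.arange(u-w,u+w+1),np.arange(v-w,v+w+1));k=D[V,U]
    P=np.stack([(U-c["cx"])/c["fx"]*k,(V-c["cy"])/c["fy"]*k,k],-1).reshape(-1,3)
    return np.round(np.median(M.apply(P)+c["origin"],0),4)
print("lock",z(d,256,240),"tongue",z(d,262,230),z(d,257,229,1),z(d,264,247,1),"cover",z(d,280,215,3))
u,v=[int(round(x)) for x in cr(110,205,(345,140))]
print("lock0",z(d0,u,v),"stand",z(d0,u,v-12),z(d0,u+4,v-7,1),"hh0 tongue",z(d0,228,193,2))
E
```

```text
lock [0.4675 0.2248 0.1519] tongue [0.4929 0.2162 0.1106] [0.4953 0.2292 0.1107] [0.4484 0.2111 0.1021] cover [0.5345 0.1732 0.0747]
lock0 [ 0.5995 -0.0722  0.1157] stand [ 0.6375 -0.0783  0.0749] [ 0.6237 -0.0893  0.0744] hh0 tongue [0.5895 0.3087 0.1099]
```

By depth the lock's top is 41.2 mm above the tongue, against 40.9 mm above the stand at first, so it is home. Trying start.

>>> apply_moves(
  deltas=[-0.2, -1, 0, 0, 0, 0, 0, -0.2, -1, 3.5, 0, 0, 0, 0, -0.2, -1, 4.6, 0, 0, 0, 0, -0.2, -1, 5.1, 0, 0, 0, 0, -0.2, -1, 5.1, 0, 0, 0, 0, -0.2, -1, 5.1, 0, 0, 0, 0],
)

```text
t: 15.85
ee_pos: [0.5049, -0.229, 0.0871]
tcp_rot: [0.114, 0.994, -0.0, 0.0]
force: [-1.1, -1.9, 3.8]
width: -0.002
finger_force: 1.8
```

>>> apply_moves(
  deltas=[0, 0, 0.2, 0, 0, 0, 0, 0, 0, 0.2, 0, 0, 0, 0, 0, 0, 0.3, 0, 0, 0, 0],
)

```text
t: 16.23
ee_pos: [0.505, -0.229, 0.0847]
tcp_rot: [0.114, 0.994, -0.001, 0.001]
force: [-6.9, -1.1, 30.1]
width: 0.004
finger_force: 14.7
```

>>> apply_moves(
  deltas=[0, 0, 0, 0, 0, 0, 0, 0, 0, -6, 0, 0, 0, 0, 0, 0, -12, 0, 0, 0, 0, 0, 0, -14, 0, 0, 0, 0, 0, 0, -14, 0, 0, 0, 0],
)

```text
t: 16.85
ee_pos: [0.5053, -0.2288, 0.2244]
tcp_rot: [0.114, 0.993, -0.0, 0.001]
force: [-1.0, -0.5, -1.1]
width: 0.007
finger_force: 0.0
```

Start bottomed out and has been released, and the arm is clear.

```bash
python3 -c "
from workcell import *
print(finish_job())"
```

```text
the job is handed in; nothing more can be done
None
```

The lock-out is done and handed in at about 17 s: I pressed stop, swung the handle to off, pushed the lock home through both holes (by depth, its head stands 41 mm above the tongue), then tried start with the lock home; the judge's verdict was not shown.

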